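# Lock the dust-box hatch with its quarter-turn fastener

### The job

The hatch plate on the sanding dust box is held at one end only. Take the wing fastener (the one with the bar-shaped grip) from its wooden parking block, line its wing up with the empty slot in the hatch plate, push it in until its flange lies on the plate, then give it a quarter turn so that the grip lies square across the slot, and let go. Leave the fastener with the round knob standing in its block.

Things in the scene. Friction and masses are not known exactly. Their poses are not given: they have to be found in the camera images.
- wing_fastener: Fastener 62 mm tall, 0.1 kg, upright in a fixed wood block (90x90x34 mm), its foot loose in a pocket; lifts straight out. Origin: centre of underside, z up. From below: steel wing 46 mm along x, 14 wide, 10 high; neck 16 mm diameter; round flange 70 mm diameter, 22 to 28 mm above origin; black bar grip on top. Half a turn changes nothing. A third, fixed one on the dust box is already locked.
- grip (a point): Middle of the wing fastener's bar grip, 45 mm above the fastener's origin, same axes. The bar is upright, 50 mm long along x (parallel to the wing), 16 mm wide along y, 34 mm high (17 mm above and below this point), standing on the flange; pinch it across its 16 mm width.
- slot (a point): Centre of the empty slot, at the top of the dust box's level metal plate (160x280 mm, 8 thick, top 70 mm over the bench). Slot 60 mm along x, 28 mm along y, hollow below. The wing enters lying along x, within 15 degrees; fully in, flange on plate, fastener origin 22 mm below this point, 4 mm play. Turns freely either way; lock at 90 degrees. The locked fastener is 140 mm off at +y.
- round_plug: The other parked fastener, to be left alone: same steel flange of 70 mm diameter, but with a black round knob of 42 mm diameter and 30 mm height, 58 mm tall in all; it stands upright in an identical wooden block. Origin: centre of its underside.
Things that resemble listed ones, but are neither listed nor needed, are in the scene too. Leave any purple or red look-alike of the wing_fastener alone.

How it is judged:
By the outcome, as a careful person would: the job done as asked, in the order asked, and still so for the second after the job is handed in, with the robot touching nothing.
It also fails if it takes over 48 s, if anything falls off the work surface, if the arm or the gripper's body presses on something with over 40 N, if the wrist force passes 120 N, or if a joint passes its speed limit or range.

### The arm

A 6-joint arm with a two-finger parallel gripper is mounted at the origin on the work surface. World frame = base frame: x ahead of the robot, y to its left, z up, the work surface at z = 0. Lengths are in m, angles in rad, forces in N, time in s.
With the tool pointing down it reaches from about 0.325 to 1 m from the base axis. Payload 5.1 kg.
Tool frame: the origin (TCP) lies midway between the tips of the shut fingers; the grasp point (between the pads) lies 19 mm behind it; z points along the fingers, y is the line along which they close (so a half turn about z gives the same grasp; the last joint's range is limited). The gripper opens to 85 mm and grips with 20 to 120 N. Pads are 22 mm wide; open, the fingers measure 114 mm over their backs; the gripper's body (76 mm by 85 mm) begins 54 mm behind the grasp point. The pads swing forward as they close: fully open they stand 13 mm farther back than shut.
Start: joints at [1.105, 0.124, 1.65, -0, 1.367, -0.083], TCP at [0.243, 0.603, 0.231] pointing down, gripper open.
Joint ranges: [-2.61, 2.61], [-1.02, 2.33], [0.03, 2.71], [-1.35, 4.49], [0.32, 2.68], [-2.91, 2.91]. Speed limits (rad/s): [2.57, 2.57, 3.14, 3.14, 3.14, 3.14].

### API

Orientations are given as a unit quaternion [x, y, z, w].
In Python, from station import * gives the robot as it stands.
- The arm moves only by the tool carry_out, never from a script. Its argument "moves" is a list of rows, each a list of 7 numbers: the shift along the tool's x, y, z in m, then the turn, a rotation vector about the tool's x, y, z in rad, then the closure, from 0 (fully open) to 1 (shut). In form: [[tx, ty, tz, wx, wy, wz, fingers], ...]. A call has 1 to 12 rows; each row is the pose to reach, as a shift and turn from the pose commanded when the call began, along the tool's axes at that moment; what a row does not reach only later rows make up. A row lasts 1/10 s, in which the tool goes at most 50 mm and 8.59 degrees, less where a joint would pass 70% of its speed; a pose out of reach is approached as far as the arm can. A call with a gripper value outside its range is refused whole. The fingers move at their own pace and stop on an object; "newtons" is the grip in N (left out, the last holds). Time passes only in rows, so rows that repeat a pose let the fingers close. It gives the time, the measured TCP pose, the force, the opening and the grip force at its end, in the units of the state.
- observe(): the state, without advancing time (a new reading comes with each control period).
- get_image(name): name is "side" or "top"; returns the picture (480x640x3 uint8, blue, green, red); there is no depth.
- camera_info(name): a dict with "K" (3x3 intrinsics, pixels), "rvec" (rotation vector, rad) and "tvec" (3), from world to camera coordinates, as OpenCV has them. Camera axes: x right, y down, z forward; pixel columns grow to the right and rows downward; lengths in m; the calibration is good to about 2 mm. A picture is of the moment at which its call begins. camera_info takes no time and is no camera call.
- close_job(): hands the job in; it is judged then, once.
The state is a dict: "time": time; "q": joint angles; "joint_velocities": joint speeds; "effort": joint torques, N m; "tool_pos": TCP position; "tool_rot": TCP orientation; "contact_force": force on the tool from outside, world axes, zero at the start; "torque": the same for the moment, N m; "width": finger opening in m; "gripper_force": force on a finger pad.
Only numpy, scipy, OpenCV 4.12 (cv2) and the standard library are available. Lean on these libraries where they do the work, as an engineer would, in place of code of your own. Each camera call takes 0.05 s, during which the arm holds its last target. There are 200 camera calls.

## Working session

There is one attempt and no reset: what is moved stays moved. The work goes in short steps, Python scripts to look and compute and a tool call to move; the robot and the scene stay as the last step left them, time stands still between calls to the robot, and variables do not carry over. Pictures are saved under pics/ and viewed, at most 10 in all, crops included, and the job is handed in when it is done.

Besides the shell and the picture viewer there is one more tool, called after "Emit:" by a JSON object that holds its "op" and its "data", one argument or row to a line. carry_out: Moves the arm, as the interface text tells. Its arguments: {"type":"object","properties":{"moves":{"type":"array"},"newtons":{"type":"number"}},"required":["moves"]}

```bash
mkdir -p pics; cat > h.py <<'E'
from station import *
import numpy as np, cv2
def cam(n):
    c=camera_info(n);K=np.array(c["K"],float);R=cv2.Rodrigues(np.array(c["rvec"],float))[0];t=np.array(c["tvec"],float).ravel();return K,R,t
def ray(n,u,v):
    K,R,t=cam(n);d=R.T@np.linalg.solve(K,[u,v,1.]);return -R.T@t,d
def onz(n,u,v,z):
    o,d=ray(n,u,v);return o+d*(z-o[2])/d[2]
def proj(n,p):
    K,R,t=cam(n);c=K@(R@np.array(p,float)+t);return c[:2]/c[2]
E
python3 - <<'E'
from h import *
for n in("top","side"):
    cv2.imwrite(f"pics/{n}0.png",get_image(n)); print(n,cam(n)[0].round(1).tolist(),ray(n,320,240))
s=observe();print(s["tool_pos"],s["tool_rot"],s["time"],s["width"])
E
```

```text
top [[497.7, 0.0, 321.7], [0.0, 497.7, 234.1], [0.0, 0.0, 1.0]] (array([ 0.45452221, -0.08503418,  0.84786099]), array([ 9.50621836e-02,  3.34889641e-04, -9.95547766e-01]))
side [[499.5, 0.0, 321.2], [0.0, 499.5, 239.0], [0.0, 0.0, 1.0]] (array([0.27460513, 0.51088019, 0.61558536]), array([ 0.29288744, -0.69435133, -0.65734545]))
[0.2425619  0.60243339 0.23015637] [ 1.90227158e-01  9.81739626e-01 -9.32358867e-04 -2.56060083e-04] 0.1 0.08543353079764224
```

View pics/top0.png

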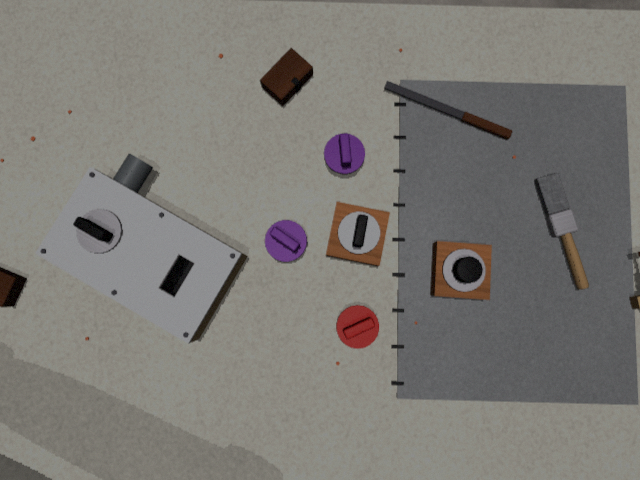

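View pics/side0.png

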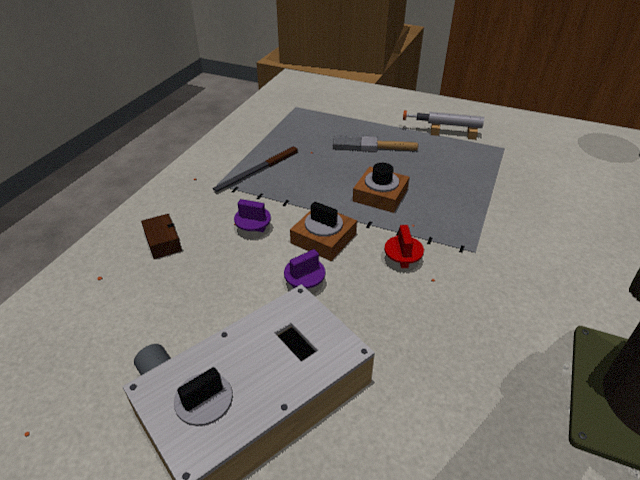

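The top view shows the wing fastener at about (360,232), the slot at (177,276), the locked fastener at (99,231) and the round plug at (465,270). The side view has the wing fastener at (323,220) and the slot at (297,342). The purple and red look-alikes lie on the bench.

```bash
cat > m.py <<'E'
from h import *
def blob(im,c,r,f):
    x,y=c;g=cv2.cvtColor(im,cv2.COLOR_BGR2HSV);m=np.zeros(g.shape[:2],np.uint8)
    m[y-r:y+r,x-r:x+r]=f(g)[y-r:y+r,x-r:x+r]*255
    cs=cv2.findContours(m,cv2.RETR_EXTERNAL,cv2.CHAIN_APPROX_NONE)[0]
    return max(cs,key=cv2.contourArea)
dark=lambda g:g[...,2]<45
flg=lambda g:(g[...,1]<60)&(g[...,2]>90)
E
python3 - <<'E'
from m import *
T=cv2.imread("pics/top0.png");S=cv2.imread("pics/side0.png")
def line(a,b):
    (o,d),(p,e)=a,b;s=np.linalg.lstsq(np.c_[d,-e],p-o,rcond=None)[0];x,y=o+d*s[0],p+e*s[1];return (x+y)/2,np.linalg.norm(x-y)
def rect(n,im,c,r,z):
    k=blob(im,c,r,dark);p=np.array([onz(n,*q[0],z)[:2] for q in k],np.float32)
    b=cv2.minAreaRect(p);q=cv2.boxPoints(b);e=max(q[1]-q[0],q[2]-q[1],key=np.linalg.norm)
    print(n,c,"z",z,"ctr",np.round(b[0],4),"size",np.round(b[1],4),"yaw",round(float(np.degrees(np.arctan2(e[1],e[0])))%180,1));return b
for n,im,c,r in(("top",T,(360,232),25),("side",S,(323,222),22)):
    e=cv2.fitEllipse(cv2.convexHull(blob(im,c,r,flg)));print(n,"flange",np.round(e,1).tolist() if 0 else e)
    for z in(.03,.04,.05):print(z,onz(n,*e[0],z).round(4))
    if n=="top":a=ray(n,*e[0])
    else:print("tri",line(a,ray(n,*e[0])))
rect("top",T,(360,232),25,.074);rect("top",T,(177,276),28,.07);rect("side",S,(297,342),28,.07)
rect("top",T,(95,229),25,.11);rect("side",S,(200,389),25,.11)
def block(n,im,c,r,f):pass
e=cv2.fitEllipse(cv2.convexHull(blob(T,(99,231),26,lambda g:(g[...,1]<60)&(g[...,2]>140))));print(e)
for n,im,x,y,w in(("top",T,300,180,110),("side",S,240,170,160)):
    cv2.imwrite(f"pics/c_{n}.png",cv2.resize(im[y:y+w,x:x+w],(400,400),interpolation=2))
a,b=[cv2.imread(f"pics/c_{n}.png") for n in("top","side")];cv2.imwrite("pics/c.png",np.hstack([a,b]))
# plate screws: triangulate box
sc=[((92,174),(133,387)),((162,214),(224,334)),((233,255),(300,291)),((186,335),(364,351)),((114,292),(284,407)),((43,251),(186,475))]
for p,q in sc: print("screw",line(ray("top",*p),ray("side",*q)))
E
```

```text
top flange ((358.5806884765625, 232.2313690185547), (42.05455780029297, 42.2922248840332), 138.26487731933594)
0.03 [ 0.5473 -0.1482  0.03  ]
0.04 [ 0.5461 -0.1474  0.04  ]
0.05 [ 0.545  -0.1467  0.05  ]
side flange ((323.3520202636719, 222.0266876220703), (24.076963424682617, 37.28532028198242), 90.8310546875)
0.03 [ 0.5496 -0.157   0.03  ]
0.04 [ 0.5449 -0.1456  0.04  ]
0.05 [ 0.5402 -0.1342  0.05  ]
tri (array([ 0.54605708, -0.14767168,  0.03808711]), np.float64(0.0005934943606488863))
top (360, 232) z 0.074 ctr [ 0.5446 -0.1467] size [0.0156 0.0511] yaw 171.2
top (177, 276) z 0.07 ctr [0.4678 0.1371] size [0.0263 0.0583] yaw 152.4
side (297, 342) z 0.07 ctr [0.4656 0.1408] size [0.0245 0.0529] yaw 152.0
top (95, 229) z 0.11 ctr [0.5319 0.2535] size [0.0605 0.0176] yaw 62.2
side (200, 389) z 0.11 ctr [0.5255 0.2687] size [0.0522 0.0338] yaw 61.5Traceback (most recent call last):
  File "<stdin>", line 17, in <module>
cv2.error: OpenCV(4.12.0) /io/opencv/modules/imgproc/src/shapedescr.cpp:361: error: (-201:Incorrect size of input array) There should be at least 5 points to fit the ellipse in function 'fitEllipseNoDirect'
```

```bash
cat > go.py <<'E'
import sys
from h import *
from scipy.spatial.transform import Rotation as Ro
x,y,z,yaw=map(float,sys.argv[1:5])
s=observe();R=Ro.from_quat(s["tool_rot"]);a=np.radians(yaw);c,n=np.cos(a),np.sin(a)
G=Ro.from_matrix(np.array([[c,n,0],[n,-c,0],[0,0,-1.]]))
print("row",(R.inv().apply(np.array([x,y,z])-s["tool_pos"])).round(4),(R.inv()*G).as_rotvec().round(4),"t",s["time"],"pos",s["tool_pos"].round(4),"F",np.round(s["contact_force"],1),"w",s["width"],s["gripper_force"])
E
python3 go.py .5455 -.147 .15 171.2
```

```text
row [-0.5609 -0.5819  0.0812] [-0.0019 -0.0004 -0.2292] t 0.1 pos [0.2426 0.6024 0.2302] F [0.4 0.4 0.3] w 0.08543353079764224 0.0
```

Emit:
{"op": "carry_out", "data": {
  "moves": [
    [-0.561,-0.582,0.081,-0.002,0,-0.229,0],
    [-0.561,-0.582,0.081,-0.002,0,-0.229,0],
    [-0.561,-0.582,0.081,-0.002,0,-0.229,0],
    [-0.561,-0.582,0.081,-0.002,0,-0.229,0],
    [-0.561,-0.582,0.081,-0.002,0,-0.229,0],
    [-0.561,-0.582,0.081,-0.002,0,-0.229,0],
    [-0.561,-0.582,0.081,-0.002,0,-0.229,0],
    [-0.561,-0.582,0.081,-0.002,0,-0.229,0],
    [-0.561,-0.582,0.081,-0.002,0,-0.229,0],
    [-0.561,-0.582,0.081,-0.002,0,-0.229,0],
    [-0.561,-0.582,0.081,-0.002,0,-0.229,0],
    [-0.561,-0.582,0.081,-0.002,0,-0.229,0]
  ]
}}

```text
time: 1.3
tool_pos: [0.4667, 0.0474, 0.1711]
tool_rot: [0.077, 0.997, 0.001, 0.0]
contact_force: [1.0, 0.4, -0.2]
width: 0.0853
gripper_force: 0.0
```

```bash
python3 go.py .5455 -.147 .15 171.2
```

```text
row [-0.1077 -0.1801  0.0208] [ 0.0022  0.0004 -0.0004] t 1.3 pos [0.4667 0.0474 0.1711] F [ 1.   0.4 -0.2] w 0.08526494695227534 0.0
```

Emit:
{"op": "carry_out", "data": {
  "moves": [
    [-0.1,-0.17,0.02,0,0,0,0],
    [-0.1,-0.17,0.02,0,0,0,0],
    [-0.1,-0.17,0.02,0,0,0,0],
    [-0.1,-0.17,0.02,0,0,0,0],
    [-0.1,-0.17,0.02,0,0,0,0],
    [-0.1,-0.17,0.02,0,0,0,0],
    [-0.1,-0.17,0.02,0,0,0,0],
    [-0.1,-0.17,0.02,0,0,0,0],
    [-0.1,-0.17,0.02,0,0,0,0]
  ]
}}

```text
time: 2.2
tool_pos: [0.5392, -0.1327, 0.1514]
tool_rot: [0.076, 0.997, 0.001, 0.0]
contact_force: [0.4, -0.1, 0.2]
width: 0.0852
gripper_force: 0.0
```

```bash
python3 go.py .5455 -.147 .08 171.2; python3 - <<'E'
from h import *
a,b=get_image("side"),get_image("top");cv2.imwrite("pics/s1.png",np.hstack([cv2.resize(a[130:290,230:430],(400,320)),cv2.resize(b[140:300,260:460],(400,320))]))
E
```

```text
row [-0.0083 -0.0134  0.0714] [0.002  0.0006 0.0015] t 2.2 pos [ 0.5392 -0.1327  0.1514] F [ 0.4 -0.1  0.2] w 0.08524756177868419 0.0
```

View pics/s1.png

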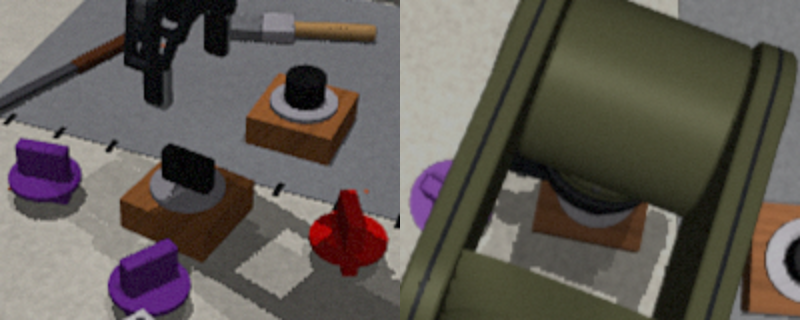

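The side crop shows the wing fastener untouched in its block, with the open gripper above it. The arm hides it in the top view. Next I descend.

Emit:
{"op": "carry_out", "data": {
  "moves": [
    [-0.008,-0.0135,0.02,0.002,0,0,0],
    [-0.008,-0.0135,0.05,0.002,0,0,0],
    [-0.008,-0.0135,0.08,0.002,0,0,0],
    [-0.008,-0.0135,0.1,0.002,0,0,0],
    [-0.008,-0.0135,0.1,0.002,0,0,0],
    [-0.008,-0.0135,0.1,0.002,0,0,0]
  ]
}}

```text
time: 2.9
tool_pos: [0.5454, -0.1479, 0.0515]
tool_rot: [0.077, 0.997, -0.0, 0.0]
contact_force: [0.3, -0.7, 0.7]
width: 0.0855
gripper_force: 0.0
```

```bash
python3 go.py .5455 -.147 .044 171.2; python3 - <<'E'
from h import *
a=get_image("side");cv2.imwrite("pics/s2.png",cv2.resize(a[130:290,230:430],(800,600)))
E
```

```text
row [0.     0.0009 0.0075] [-0.      0.0002  0.0003] t 2.9 pos [ 0.5454 -0.1479  0.0515] F [ 0.3 -0.7  0.7] w 0.08553101006227037 0.0
```

View pics/s2.png

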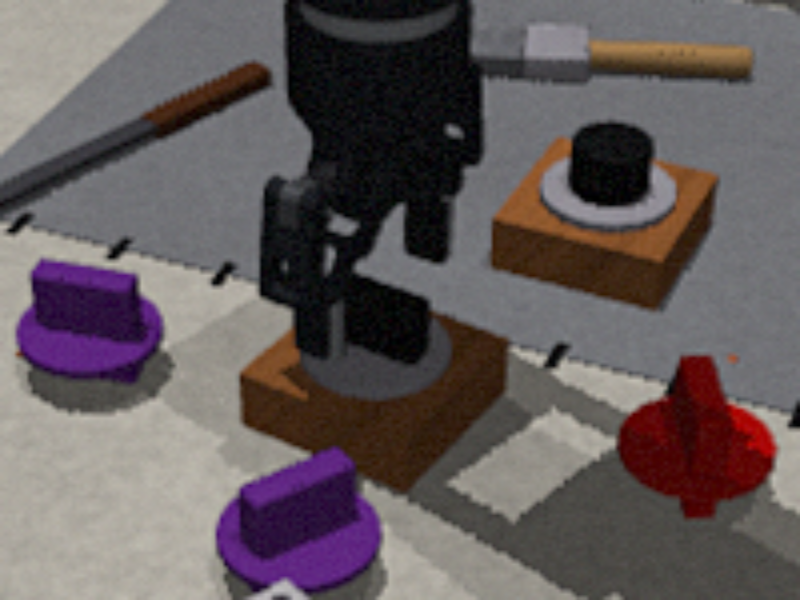

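The open fingers straddle the bar, with one finger on each side at about (330,330) and (430,240) in the crop. Next I lower to grasp height and close.

Emit:
{"op": "carry_out", "data": {
  "moves": [
    [0,0.001,0.0065,0,0,0,0],
    [0,0.001,0.0065,0,0,0,0],
    [0,0.001,0.0065,0,0,0,0.5],
    [0,0.001,0.0065,0,0,0,1],
    [0,0.001,0.0065,0,0,0,1],
    [0,0.001,0.0065,0,0,0,1],
    [0,0.001,0.0065,0,0,0,1],
    [0,0.001,0.0065,0,0,0,1],
    [0,0.001,0.0065,0,0,0,1],
    [0,0.001,0.0065,0,0,0,1]
  ],
  "newtons": 50
}}

```text
time: 3.95
tool_pos: [0.5457, -0.1473, 0.0449]
tool_rot: [0.077, 0.997, -0.0, 0.0]
contact_force: [0.3, -1.0, 1.1]
width: 0.0152
gripper_force: 48.9
```

```bash
python3 go.py .5455 -.147 .2 171.2
```

```text
row [ 1.000e-04  3.000e-04 -1.551e-01] [-0.0002  0.0008 -0.0002] t 3.95 pos [ 0.5457 -0.1473  0.0449] F [ 0.3 -1.   1.1] w 0.015227655035623905 48.89838516712189
```

Emit:
{"op": "carry_out", "data": {
  "moves": [
    [0,0,-0.01,0,0,0,1],
    [0,0,-0.03,0,0,0,1],
    [0,0,-0.06,0,0,0,1],
    [0,0,-0.09,0,0,0,1],
    [0,0,-0.11,0,0,0,1],
    [0,0,-0.12,0,0,0,1],
    [0,0,-0.12,0,0,0,1],
    [0,0,-0.12,0,0,0,1]
  ]
}}

```text
time: 4.75
tool_pos: [0.5447, -0.1469, 0.1636]
tool_rot: [0.077, 0.997, 0.0, -0.001]
contact_force: [-0.5, 0.7, -1.2]
width: 0.0153
gripper_force: 48.7
```

```bash
python3 go.py .4675 .138 .165 152.2; python3 - <<'E'
from h import *
a=get_image("side");cv2.imwrite("pics/s3.png",cv2.resize(a[80:280,200:470],(800,592)))
E
```

```text
row [ 0.1199  0.2697 -0.0011] [ 1.000e-04 -1.500e-03  3.314e-01] t 4.75 pos [ 0.5447 -0.1469  0.1636] F [-0.5  0.7 -1.2] w 0.01527604635538509 48.686256408691406
```

View pics/s3.png

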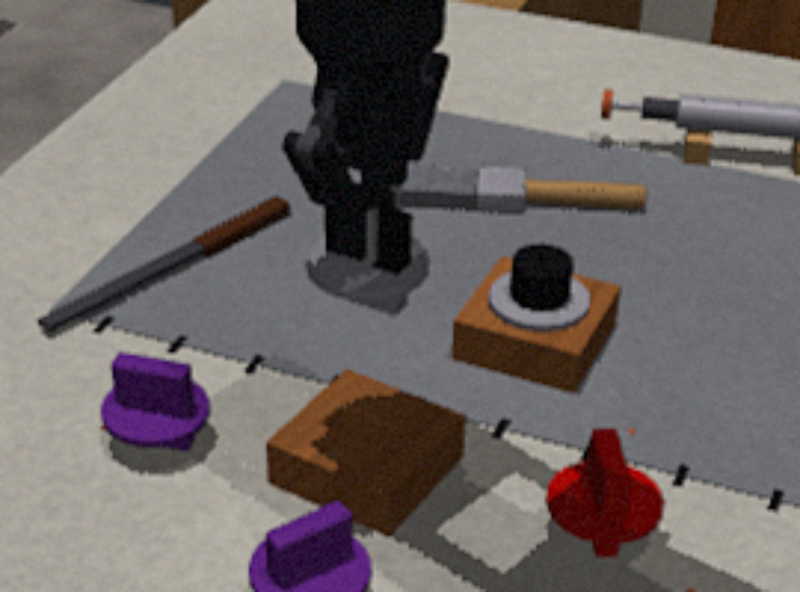

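The fastener is held at about (368,270) in the crop, and its block is empty. Next I carry it over the slot.

Emit:
{"op": "carry_out", "data": {
  "moves": [
    [0.02,0.045,0,0,0,0.055,1],
    [0.04,0.09,0,0,0,0.11,1],
    [0.06,0.135,0,0,0,0.165,1],
    [0.08,0.18,0,0,0,0.22,1],
    [0.1,0.225,0,0,0,0.28,1],
    [0.114,0.255,0,0,0,0.32,1],
    [0.12,0.27,0,0,0,0.331,1],
    [0.12,0.27,0,0,0,0.331,1],
    [0.12,0.27,0,0,0,0.331,1],
    [0.12,0.27,0,0,0,0.331,1]
  ]
}}

```text
time: 5.8
tool_pos: [0.468, 0.1372, 0.1638]
tool_rot: [0.24, 0.971, -0.0, -0.0]
contact_force: [0.4, -0.8, -0.5]
width: 0.0151
gripper_force: 49.0
```

```bash
python3 go.py .4675 .138 .12 152.2; python3 - <<'E'
from h import *
s=observe();p=np.array(s["tool_pos"])
for dz in(-.033,-.023,-.008):print(dz,proj("side",p+[0,0,dz]))
a=get_image("side");cv2.imwrite("pics/s4.png",cv2.resize(a[200:400,180:450],(800,592)))
E
```

```text
row [0.0008 0.0005 0.0438] [-0.001  -0.0007 -0.0004] t 5.8 pos [0.468  0.1372 0.1638] F [ 0.4 -0.8 -0.5] w 0.015118095307278227 48.96785616874695
-0.033 [293.9965989  310.48081633]
-0.023 [293.72837368 305.22271668]
-0.008 [293.3153631  297.12634602]
```

View pics/s4.png

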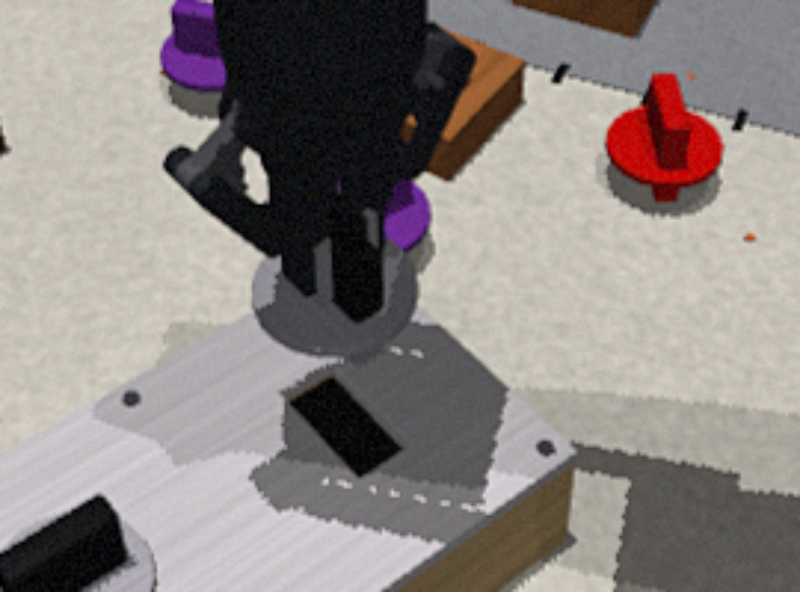

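The fastener hangs above the slot with its flange centre at about (335,293) in the crop, which matches the projection. The slot centre is at about (345,425). The wing direction is set from the measured bar yaw. Next I lower it to just inside the slot and check the force.

Emit:
{"op": "carry_out", "data": {
  "moves": [
    [0.001,0.001,0.02,0,0,0,1],
    [0.001,0.001,0.04,0,0,0,1],
    [0.001,0.001,0.05,0,0,0,1],
    [0.001,0.001,0.058,0,0,0,1],
    [0.001,0.001,0.065,0,0,0,1],
    [0.001,0.001,0.07,0,0,0,1],
    [0.001,0.001,0.07,0,0,0,1]
  ]
}}

```text
time: 6.55
tool_pos: [0.4676, 0.1392, 0.0942]
tool_rot: [0.24, 0.971, -0.0, -0.0]
contact_force: [0.5, 0.5, -1.7]
width: 0.0151
gripper_force: 49.0
```

```bash
python3 go.py .467 .139 .081 152.2
```

```text
row [ 0.0004 -0.0005  0.0132] [-0.0004 -0.0004  0.0003] t 6.55 pos [0.4676 0.1392 0.0942] F [ 0.5  0.5 -1.7] w 0.015060409783931394 48.96947622299194
```

Emit:
{"op": "carry_out", "data": {
  "moves": [
    [0,0,0.004,0,0,0,1],
    [0,0,0.008,0,0,0,1],
    [0,0,0.011,0,0,0,1],
    [0,0,0.013,0,0,0,1],
    [0,0,0.013,0,0,0,1],
    [0,0,0.013,0,0,0,1]
  ]
}}

```text
time: 7.15
tool_pos: [0.4678, 0.1394, 0.0816]
tool_rot: [0.24, 0.971, 0.0, 0.0]
contact_force: [-0.3, -0.2, -1.1]
width: 0.0155
gripper_force: 49.0
```

```bash
python3 go.py .467 .139 .081 152.2; python3 - <<'E'
from h import *
a=get_image("side");cv2.imwrite("pics/s5.png",cv2.resize(a[250:400,200:400],(800,600)))
E
```

```text
row [ 0.0005 -0.0007  0.0006] [0.0001 0.0002 0.0005] t 7.15 pos [0.4678 0.1394 0.0816] F [-0.3 -0.2 -1.1] w 0.01554848997594193 48.96924912929535
```

View pics/s5.png

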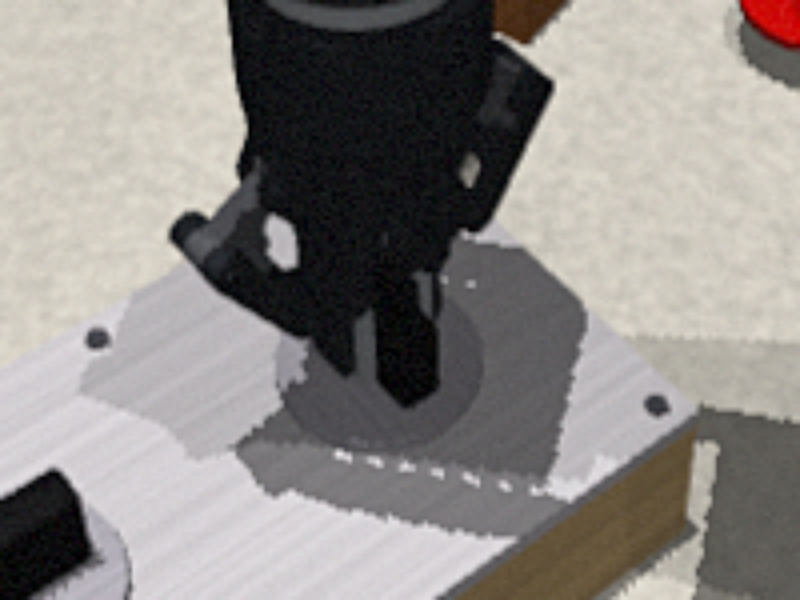

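The flange is at the plate, centred at about (380,365) in the crop, with no contact force yet. I press down gently in small steps.

Emit:
{"op": "carry_out", "data": {
  "moves": [
    [0,0,0.0005,0,0,0,1],
    [0,0,0.001,0,0,0,1],
    [0,0,0.001,0,0,0,1]
  ]
}}

```text
time: 7.5
tool_pos: [0.468, 0.1394, 0.0809]
tool_rot: [0.24, 0.971, 0.0, 0.0]
contact_force: [-1.3, -0.3, 0.8]
width: 0.0154
gripper_force: 49.1
```

Emit:
{"op": "carry_out", "data": {
  "moves": [
    [0,0,0.0005,0,0,0,1],
    [0,0,0.001,0,0,0,1],
    [0,0,0.001,0,0,0,1]
  ]
}}

```text
time: 7.8
tool_pos: [0.468, 0.1394, 0.0809]
tool_rot: [0.24, 0.971, -0.0, 0.0]
contact_force: [-4.1, -0.8, 7.8]
width: 0.0154
gripper_force: 50.2
```

The flange seats at z = 0.081 with 8 N, as predicted. Now the quarter turn.

Emit:
{"op": "carry_out", "data": {
  "moves": [
    [0,0,-0.0005,0,0,0.1,1],
    [0,0,-0.0005,0,0,0.24,1],
    [0,0,-0.0005,0,0,0.38,1],
    [0,0,-0.0005,0,0,0.52,1],
    [0,0,-0.0005,0,0,0.66,1],
    [0,0,-0.0005,0,0,0.8,1],
    [0,0,-0.0005,0,0,0.94,1],
    [0,0,-0.0005,0,0,1.08,1],
    [0,0,-0.0005,0,0,1.22,1],
    [0,0,-0.0005,0,0,1.36,1],
    [0,0,-0.0005,0,0,1.48,1],
    [0,0,-0.0005,0,0,1.571,1]
  ]
}}

```text
time: 9.0
tool_pos: [0.4683, 0.1392, 0.0809]
tool_rot: [0.857, 0.515, 0.0, 0.001]
contact_force: [0.2, -1.8, 3.2]
width: 0.0151
gripper_force: 49.5
```

Emit:
{"op": "carry_out", "data": {
  "moves": [
    [0,0,0,0,0,0,1],
    [0,0,0,0,0,0,1],
    [0,0,0,0,0,0,1]
  ]
}}

```text
time: 9.3
tool_pos: [0.4684, 0.1394, 0.0809]
tool_rot: [0.856, 0.517, 0.001, 0.0]
contact_force: [-0.3, -1.1, 5.7]
width: 0.0151
gripper_force: 49.9
```

```bash
python3 go.py .468 .139 .081 62.2;python3 -c "
from h import *
print(observe()['torque'])"
```

```text
row [-0.0005 -0.0002 -0.0001] [ 0.0013 -0.0007  0.0017] t 9.3 pos [0.4684 0.1394 0.0809] F [-0.3 -1.1  5.7] w 0.015095730942034955 49.85763430595398
[-0.15385892  0.23987089  0.03046381]
```

Emit:
{"op": "carry_out", "data": {
  "moves": [
    [0,0,-0.0005,0,0,0,1],
    [0,0,-0.0005,0,0,0,0.5],
    [0,0,-0.0005,0,0,0,0],
    [0,0,-0.0005,0,0,0,0],
    [0,0,-0.0005,0,0,0,0],
    [0,0,-0.0005,0,0,0,0],
    [0,0,-0.0005,0,0,0,0],
    [0,0,-0.03,0,0,0,0],
    [0,0,-0.07,0,0,0,0],
    [0,0,-0.11,0,0,0,0],
    [0,0,-0.14,0,0,0,0],
    [0,0,-0.14,0,0,0,0]
  ]
}}

```text
time: 10.5
tool_pos: [0.4707, 0.1399, 0.2263]
tool_rot: [0.856, 0.517, 0.005, 0.002]
contact_force: [-0.2, 0.8, 0.7]
width: 0.0853
gripper_force: 0.0
```

Emit:
{"op": "carry_out", "data": {
  "moves": [
    [0,0.03,0,0,0,0,0],
    [0.1,0.06,0,0,0,0,0],
    [0.1,0.1,0,0,0,0,0],
    [0.1,0.15,0,0,0,0,0],
    [0.1,0.2,0,0,0,0,0],
    [0.1,0.2,0,0,0,0,0]
  ]
}}

```text
time: 11.1
tool_pos: [0.6938, 0.133, 0.2177]
tool_rot: [0.857, 0.516, -0.001, 0.0]
contact_force: [-0.1, 0.2, 0.6]
width: 0.0852
gripper_force: 0.0
```

```bash
python3 go.py .468 .139 .081 62.2; python3 - <<'E'
from h import *
a=get_image("side");b=get_image("top");cv2.imwrite("pics/top6.png",b);cv2.imwrite("pics/side6.png",a)
cv2.imwrite("pics/s6.png",np.hstack([cv2.resize(a[160:480,110:430],(400,400)),cv2.resize(b[100:350,20:270],(400,400))]))
E
```

```text
row [-0.1    -0.2023  0.137 ] [-0.0009  0.0015 -0.001 ] t 11.1 pos [0.6938 0.133  0.2177] F [-0.1  0.2  0.6] w 0.08517584170898085 0.0
```

View pics/s6.png

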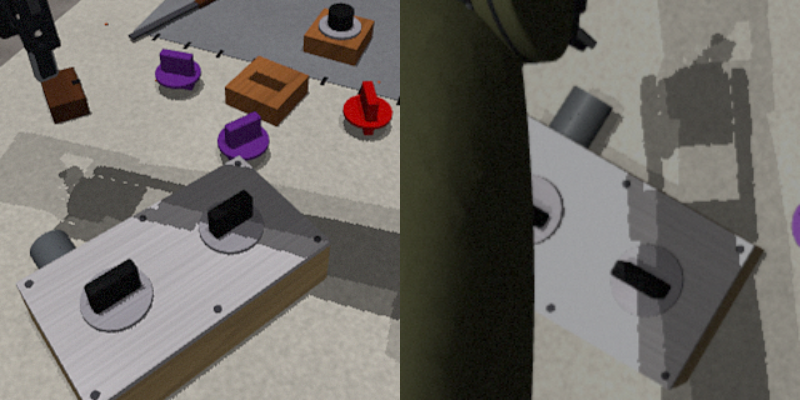

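The new fastener is seated flat, with its bar at (230,215) parallel to the locked one at (112,285). The round plug is untouched and the arm is clear. I check the yaw once and hand the job in.

```bash
python3 - <<'E'
from m import *
T=cv2.imread("pics/top6.png");k=blob(T,(172,274),24,lambda g:g[...,2]<40)
p=np.array([onz("top",*q[0],.11)[:2] for q in k],np.float32);b=cv2.minAreaRect(p);q=cv2.boxPoints(b);e=max(q[1]-q[0],q[2]-q[1],key=np.linalg.norm)
y=float(np.degrees(np.arctan2(e[1],e[0])))%180;print(b,y)
if abs(y-62)<6: print(close_job())
E
```

```text
((0.46775585412979126, 0.13432614505290985), (0.055089741945266724, 0.018346846103668213), 62.23676681518555) 62.23677444458008
the job is handed in; nothing more can be done
None
```

The wing fastener is in the empty slot with its flange on the plate, turned a quarter so its grip lies square across the slot (measured yaw 62.2°, slot 152.2°), and released; the job was handed in at about 11 s, with the round-knob fastener still in its block.

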